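# Sweep the deposit tokens through the gate into the till's slot

### The job

Push the three round steel deposit tokens across the tray of the wooden till, one at a time, through the narrow gate so that each drops into the sunken slot behind it. Only push them with the fingers along the deck: do not lift or carry them. Leave the six-sided nut and the little jar where they are on the tray, do not disturb anything else on the counter, and finish with the hand clear.

Things in the scene. Friction and masses are not known exactly. Their poses are not given: they have to be found in the camera images.
- till: fixed wooden token till on the counter, a raised tray 317 mm (x) by 396 mm (y) with a gate and a sunken slot on its -x side. Origin on the counter; +x points away from the gate (roughly away from the robot), z up. The flat deck is 70 mm above the counter, from x = -50 to 175 mm and y = -190 to 190 mm, enclosed by walls 10 mm higher than the deck
- gate (a point): middle of the gate at deck height (till frame -53, 0, 70 mm; axes as the till's): a gap 52 mm wide (y) in the 6 mm thick wall at till x = -56 to -50 mm. Two wings, 6 mm thick and as high as the wall, spread at 45 degrees from the gap's edges to about till x = -25, y = +-52 mm, a short funnel. The deck ends at till x = -56 mm
- slot (a point): middle of the slot's floor (till frame -91, 0, 8 mm; axes as the till's). The slot is a sunken pocket right behind the gate, open-topped from till x = -126 to -56 mm and reaching on under the deck to x = -10 mm; y = -48 to 48 mm; floor 62 mm below the deck. A token pushed until its centre is past the deck's edge tips and falls in by itself
- token1_center (a point): round steel deposit token, a flat disc 38 mm across and 8 mm thick, about 45 g, lying loose on the tray's deck; the three are alike. The point is its centre, 4 mm above its underside
- token2_center (a point): round steel deposit token, a flat disc 38 mm across and 8 mm thick, about 45 g, lying loose on the tray's deck; the three are alike. The point is its centre, 4 mm above its underside
- token3_center (a point): round steel deposit token, a flat disc 38 mm across and 8 mm thick, about 45 g, lying loose on the tray's deck; the three are alike. The point is its centre, 4 mm above its underside
- nut_center (a point): loose steel hexagon nut, 30 mm across flats, 16 mm high, lying flat on the deck among the tokens: to be left alone. The point is its centre, 8 mm above its underside
- jar_center (a point): little closed jar, 34 mm across and 45 mm tall, standing loose on the deck among the tokens: to be left alone. The point is its centre, half-way up
- mug: white mug, 80 mm across, 90 mm tall, loose on the counter to the robot's left of the till: to be left alone. Origin at the centre of its underside
- scraper: spatula, 260 mm long, lying loose on the counter to the robot's right of the till: to be left alone. Its x axis runs from handle to blade
- mill: dark wooden pepper mill, 54 mm across, 145 mm tall, standing loose on the counter beside the till: to be left alone. Origin at the centre of its underside
- bowl: wooden bowl, 120 mm across, 50 mm tall, loose on the counter beside the till: to be left alone. Origin at the centre of its underside
Mind the look-alikes: they are no part of the job. What is shaped like the part that bears token1_center but pink or red is not meant.

How it is judged:
On the way, in this order (a step that is already met when the one before it is completed fails the run):
1. a first token lies in the slot (((z of token1_center in the frame of till between 0.005 and 0.055 m and x of token1_center in the frame of till between -0.126 and -0.01 m and y of token1_center in the frame of till between -0.048 and 0.048 m) or (z of token2_center in the frame of till between 0.005 and 0.055 m and x of token2_center in the frame of till between -0.126 and -0.01 m and y of token2_center in the frame of till between -0.048 and 0.048 m) or (z of token3_center in the frame of till between 0.005 and 0.055 m and x of token3_center in the frame of till between -0.126 and -0.01 m and y of token3_center in the frame of till between -0.048 and 0.048 m))), for 0.2 s.
2. a second token lies in the slot, after the first ((((z of token1_center in the frame of till between 0.005 and 0.055 m and x of token1_center in the frame of till between -0.126 and -0.01 m and y of token1_center in the frame of till between -0.048 and 0.048 m) and (z of token2_center in the frame of till between 0.005 and 0.055 m and x of token2_center in the frame of till between -0.126 and -0.01 m and y of token2_center in the frame of till between -0.048 and 0.048 m)) or ((z of token1_center in the frame of till between 0.005 and 0.055 m and x of token1_center in the frame of till between -0.126 and -0.01 m and y of token1_center in the frame of till between -0.048 and 0.048 m) and (z of token3_center in the frame of till between 0.005 and 0.055 m and x of token3_center in the frame of till between -0.126 and -0.01 m and y of token3_center in the frame of till between -0.048 and 0.048 m)) or ((z of token2_center in the frame of till between 0.005 and 0.055 m and x of token2_center in the frame of till between -0.126 and -0.01 m and y of token2_center in the frame of till between -0.048 and 0.048 m) and (z of token3_center in the frame of till between 0.005 and 0.055 m and x of token3_center in the frame of till between -0.126 and -0.01 m and y of token3_center in the frame of till between -0.048 and 0.048 m)))), for 0.2 s.
3. the third token lies in the slot, after the second (z of token1_center in the frame of till between 0.005 and 0.055 m and x of token1_center in the frame of till between -0.126 and -0.01 m and y of token1_center in the frame of till between -0.048 and 0.048 m and z of token2_center in the frame of till between 0.005 and 0.055 m and x of token2_center in the frame of till between -0.126 and -0.01 m and y of token2_center in the frame of till between -0.048 and 0.048 m and z of token3_center in the frame of till between 0.005 and 0.055 m and x of token3_center in the frame of till between -0.126 and -0.01 m and y of token3_center in the frame of till between -0.048 and 0.048 m), for 0.2 s.
At the end, for the whole second after the job is handed in: all three tokens rest (slower than 30 mm/s) inside the slot, centres at least 15 mm below the deck; the nut and the jar are within 30 mm of where they stood (all of step 3 and linear speed of each of token1, token2, token3 below 0.03 m/s and distance of each of nut_center, jar_center from where it was at the start of the episode below 0.03 m); the robot touches nothing.
It fails at once if a token is lifted (more than 10 mm above its place on the deck) (z of any of token1_center, token2_center, token3_center in the frame of till above 0.084 m).
It fails at once if the nut or the jar is moved by more than 30 mm, or the jar tips over (distance of any of nut_center, jar_center from where it was at the start of the episode above 0.03 m or angle between jar_center's own z axis and vertical above 0.5 rad).
It fails at once if the mug, scraper, mill or bowl is moved by more than 40 mm (distance of any of mug, scraper, mill, bowl from where it was at the start of the episode above 0.04 m).
It also fails if it takes over 72 s, if anything falls off the work surface, if the arm or the gripper's body presses on something with over 40 N, if the wrist force passes 120 N, or if a joint passes its speed limit or range.

### The arm

A 7-joint arm with a two-finger parallel gripper is mounted at the origin on the work surface. World frame = base frame: x ahead of the robot, y to its left, z up, the work surface at z = 0. Lengths are in m, angles in rad, forces in N, time in s.
With the tool pointing down it reaches from about 0.35 to 0.9 m from the base axis. Payload 19.9 kg.
Tool frame: the origin (TCP) lies at the very end of the fingers, on their centre line; the grasp point (between the pads) lies 19 mm behind it (r.grip_point_offset is the distance from the TCP to the grasp point, in m); z points along the fingers, y is the line along which they close (so a half turn about z gives the same grasp; the last joint's range is limited). The gripper opens to 85 mm and grips with 20 to 120 N. Pads are 22 mm wide; open, the fingers measure 114 mm over their backs; the gripper's body (76 mm by 85 mm) begins 54 mm behind the grasp point. The pads swing forward as they close: fully open they stand 13 mm farther back than shut.
Start: joints at [-1.296, 0.417, -0.01, 1.614, 0.005, 1.111, -0.053], TCP at [0.195, 0.594, 0.231] pointing down, gripper open.
Joint ranges: [-2.81, 2.81], [-0.39, 2.02], [-1.27, 1.25], [0.06, 2.57], [-1.19, 4.33], [0.19, 2], [-2.82, 2.82]. Speed limits (rad/s): [1.89, 1.89, 2.39, 2.39, 3.01, 3.01, 3.01].

### API

Orientations are given as a unit quaternion [w, x, y, z].
In Python, from bench import r, viewer gives the robot as it stands. The module is installed in compiled form; this text tells all that it offers.
- The arm moves only by the shell command python3 -m creep 'ROWS'. ROWS is JSON, a list that holds one entry, the list of rows, each a list of 5 numbers: the shift along the world's x, y, z in mm, then the turn about the world's z in rad, then the opening, from 0 (shut) to 1 (fully open). A call has 1 to 10 rows; each row is the pose to reach, as a shift and turn from the pose commanded when the call began; what a row does not reach only later rows make up. A row lasts 1/12 s, in which the tool goes at most 41.7 mm and 7.16 degrees, less where a joint would pass 70% of its speed; a pose out of reach is approached as far as the arm can. A call with a gripper value outside its range is refused whole. The fingers move at their own pace and stop on an object; the grip force is fixed at half the most. Time passes only in rows, so rows that repeat a pose let the fingers close. It gives the time, the measured TCP pose, the force, the opening and the grip force at its end, in the units of the state.
- r.read_state(): the state, without advancing time (a new reading comes with each control period).
- viewer.camera(name): name is "scene" or "side" or "wrist"; returns a dict with "image" (400x640x3 uint8, red, green, blue), "intrinsics" (3x3 intrinsics, pixels), "R" (3x3) and "t" (3): a world point X has camera coordinates R X + t. Camera axes: x right, y down, z forward; pixel columns grow to the right and rows downward; lengths in m; the calibration is good to about 2 mm. A picture is of the moment at which its call begins. There is no depth.
- r.finish_job(): hands the job in; it is judged then, once.
The state is a dict: "t": time; "q": joint angles; "qvel": joint speeds; "joint_efforts": joint torques, N m; "tcp_pos": TCP position; "tool_rot": TCP orientation; "wrist_force": force on the tool from outside, world axes, zero at the start; "moment": the same for the moment, N m; "gripper_width": finger opening in m; "grip_force": force on a finger pad.
Only numpy, scipy, OpenCV 4.12 (cv2) and the standard library are available. Lean on these libraries where they do the work, as an engineer would, in place of code of your own. Each camera call takes 0.05 s, during which the arm holds its last target. There are 200 camera calls.

## Working session

There is one attempt and no reset: what is moved stays moved. The work goes in short steps, Python scripts to look and compute and a shell command to move; the robot and the scene stay as the last step left them, time stands still between calls to the robot, and variables do not carry over. Pictures are saved under pics/ and viewed, at most 10 in all, crops included, and the job is handed in when it is done.

```bash
mkdir -p pics; cat > h.py <<'E'
import numpy as np, cv2
from bench import r, viewer
def snap(n,name):
    c=viewer.camera(n); cv2.imwrite('pics/%s.png'%name,c['image'][:,:,::-1]); np.savez('pics/%s.npz'%name,**c); return c
def ray(c,uv,z):
    K,R,t=c['intrinsics'],c['R'],c['t']
    d=R.T@np.linalg.inv(K)@np.array([uv[0],uv[1],1.]); o=-R.T@t
    return o+d*(z-o[2])/d[2]
def proj(c,X):
    p=c['intrinsics']@(c['R']@np.asarray(X)+c['t']); return p[:2]/p[2]
E
python3 - <<'E'
from h import *
for n in ('scene','side'):
    c=snap(n,n+'0'); print(n,-c['R'].T@c['t'],c['R'][2])
s=r.read_state(); print(s['t'],s['tcp_pos'],s['tool_rot'],s['gripper_width'])
E
```

```text
scene [ 1.09814076 -0.40249077  1.0578505 ] [-0.45447313  0.35094607 -0.81871303]
side [-0.10145108  0.87256061  0.70815792] [ 0.5312242  -0.69230171 -0.48838427]
0.1 [0.19467345 0.59360397 0.23076074] [-1.71611522e-05  1.57757884e-01  9.87477688e-01 -5.15925017e-04] 0.08558906680391473
```

View pics/scene0.png

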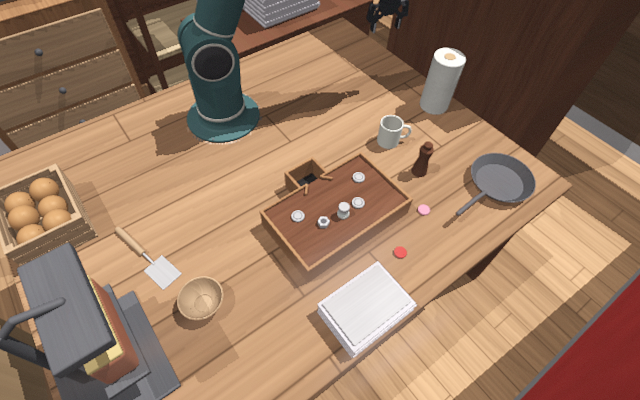

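View pics/side0.png

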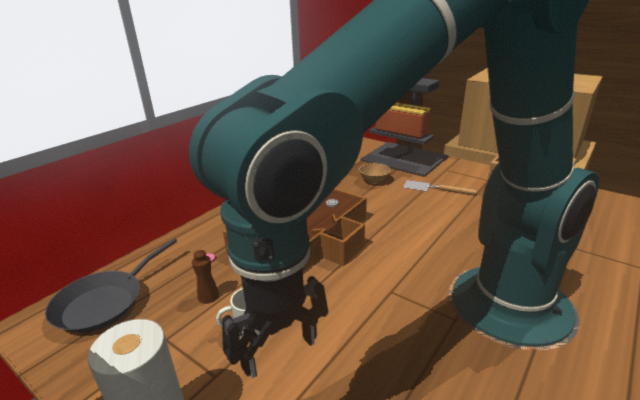

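The scene view shows tokens near (298,216), (358,203) and (358,177), the nut near (323,222), the jar near (343,210) and the gate near (320,183). In the side view the arm hides most of the till. Next I enlarge the scene view and mask the bright parts.

```bash
python3 - <<'E'
from h import *
c=dict(np.load('pics/scene0.npz')); im=c['image']
x0,y0=250,145
cr=cv2.resize(im[y0:y0+130,x0:x0+170],None,fx=4.6,fy=4.6,interpolation=cv2.INTER_CUBIC)
cv2.imwrite('pics/crop0.png',cr[:,:,::-1])
hsv=cv2.cvtColor(im,cv2.COLOR_RGB2HSV)
m=((hsv[...,1]<70)&(hsv[...,2]>110)).astype(np.uint8)
n,l,st,ce=cv2.connectedComponentsWithStats(m)
for i in range(1,n):
    if st[i,4]>15 and 255<ce[i,0]<415 and 150<ce[i,1]<270: print(st[i],ce[i],ray(c,ce[i],.078).round(4))
for uv in [(262,214),(362,157),(411,204),(305,268)]: print(uv,ray(c,uv,.08).round(4))
E
```

```text
[352 172  13  11 109] [358.25688073 176.69724771] [0.5674 0.1813 0.078 ]
[352 197  13  11 123] [357.83739837 202.06504065] [0.6409 0.1178 0.078 ]
[337 202  13  17 182] [343.21978022 210.04945055] [0.6377 0.0641 0.078 ]
[291 210  14  12 136] [297.43382353 215.47794118] [ 0.5741 -0.0567  0.078 ]
[318 216  12  12 115] [323.33913043 221.31304348] [ 0.6344 -0.0073  0.078 ]
(262, 214) [ 0.5105 -0.1384  0.08  ]
(362, 157) [0.513  0.2426 0.08  ]
(411, 204) [0.7405 0.2417 0.08  ]
(305, 268) [ 0.7238 -0.1367  0.08  ]
```

View pics/crop0.png

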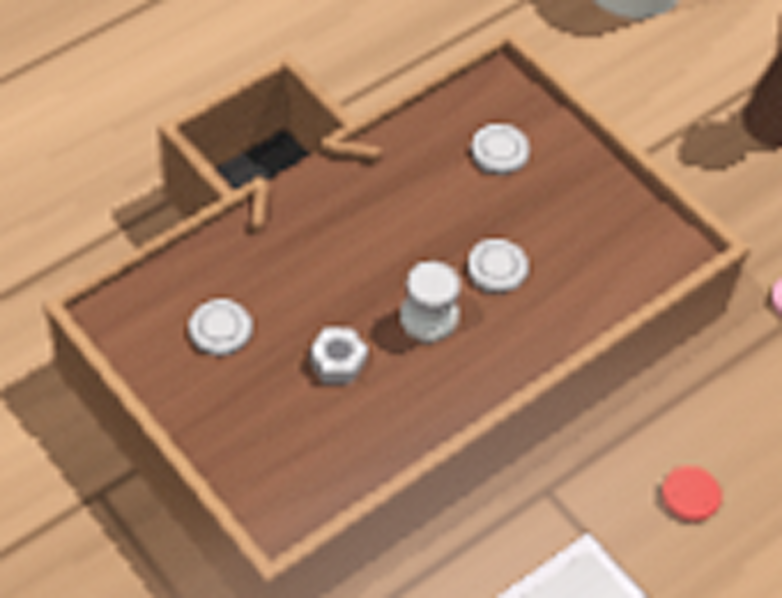

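The crop shows the till's four outer corners at crop (48,308), (508,42), (745,250) and (270,577), and the wing roots at about (262,183) and (328,142). No token is hidden. The jar stands just beside the middle token on its robot-right side, and the nut is beyond that.

```bash
python3 - <<'E'
from h import *
c=dict(np.load('pics/scene0.npz'))
f=lambda u,v:(250+(u+.5)/4.6-.5,145+(v+.5)/4.6-.5)
P=np.array([ray(c,f(*p),.08)[:2] for p in [(48,308),(508,42),(745,250),(270,577)]])
M=np.array([[-56,-196],[-56,196],[181,196],[181,-196]])/1000.
pc,mc=P.mean(0),M.mean(0)
U,S,Vt=np.linalg.svd((M-mc).T@(P-pc)); R=(U@Vt).T; o=pc-R@mc
print('yaw',np.arctan2(R[1,0],R[0,0]),'o',o,'res mm',((P-(M@R.T+o))*1000).round(1).tolist())
T=lambda p:((np.array(p)-o)@R*1000).round(1)
for n,p in dict(wl=(262,183),wr=(326,142),wlt=(256,228),wrt=(378,152)).items(): print(n,T(ray(c,f(*p),.08)[:2]))
obs=dict(A=((358.26,176.7),.077),B=((357.84,202.07),.077),C=((297.43,215.48),.077),nut=((323.3,221.3),.081),jar=(f(433,284),.115))
for n,(uv,z) in obs.items():
    X=ray(c,uv,z)[:2]; print(n,X.round(4),T(X))
print('gate',o+R@[-.053,0],'slot',o+R@[-.091,0])
s=r.read_state()
from scipy.spatial.transform import Rotation as Q
w=s['tool_rot']; print('tool x,y axes',Q.from_quat(np.r_[w[1:],w[0]]).as_matrix()[:,:2].T.round(3))
E
```

```text
yaw 0.015339187955655044 o [0.5525847  0.05683955] res mm [[0.3, 1.5], [4.9, -5.4], [-2.4, 0.6], [-2.8, 3.3]]
wl [-54.5 -25.3]
wr [-56.7  30.7]
wlt [-27.1 -50.6]
wrt [-28.8  53.8]
A [0.5668 0.1819] [ 16.2 124.8]
B [0.6405 0.1183] [88.8 60.1]
C [ 0.5736 -0.0563] [  19.2 -113.5]
nut [ 0.6358 -0.0086] [ 82.2 -66.7]
jar [0.646  0.0557] [93.4 -2.6]
gate [0.49959094 0.0560266 ] slot [0.46159541 0.05544374]
tool x,y axes [[-0.95   0.312 -0.   ]
 [ 0.312  0.95  -0.001]]
```

```bash
cat >> h.py <<'E'
from scipy.spatial.transform import Rotation as Q
YAW,O=0.0153,np.array([.5526,.0568])
Rt=np.array([[np.cos(YAW),-np.sin(YAW)],[np.sin(YAW),np.cos(YAW)]])
W=lambda p:O+Rt@(np.array(p,float)/1000)
T=lambda X:((np.asarray(X)[:2]-O)@Rt*1000).round(1)
def yaw():
    w=r.read_state()['tool_rot']; x=Q.from_quat(np.r_[w[1:],w[0]]).as_matrix()[:,0]; return np.arctan2(x[1],x[0])
def plan(tok,ang,back,z):   # token centre (till mm), push angle (till, deg), TCP distance behind, TCP z mm
    a=np.radians(ang); p=W(np.array(tok)-back*np.array([np.cos(a),np.sin(a)]))
    s=r.read_state(); d=np.r_[p,z/1000]-s['tcp_pos']
    t=(a+YAW-yaw()+np.pi/2)%np.pi-np.pi/2
    return (d*1000).round(1),round(t,3)
E
python3 - <<'E'
from h import *
c=dict(np.load('pics/scene0.npz'))
for n,uv in dict(towel=(436,108),mug=(390,145),mill=(419,175),bowl=(200,312)).items():
    X=ray(c,uv,0); print(n,X.round(3),T(X))
print('A',plan((16,125),-91.9,40,150),'B',plan((89,60),214,40,150))
E
```

```text
towel [0.441 0.695 0.   ] [-102.1  639.7]
mug [0.48  0.415 0.   ] [-66.7 359.2]
mill [0.641 0.402 0.   ] [ 93.3 343.3]
bowl [ 0.632 -0.42   0.   ] [  72.  -477.7]
A (array([ 372.7, -371.6,  -80.8]), np.float64(-1.272)) B (array([ 478.8, -452.6,  -80.8]), np.float64(0.926))
```

```bash
python3 -m creep '[[[37,-37,0,-0.1,0.25],[75,-75,0,-0.22,0.25],[112,-112,0,-0.34,0.25],[150,-150,0,-0.46,0.25],[187,-187,0,-0.58,0.25],[224,-224,0,-0.7,0.25],[261,-261,0,-0.82,0.25],[298,-298,0,-0.94,0.25],[335,-335,0,-1.06,0.25],[373,-372,0,-1.17,0.25]]]'
python3 -c "
from h import *
print(plan((16,125),-91.9,40,120),plan((16,125),-91.9,40,72)); c=snap('scene','s1')"
```

```text
t: 0.93
tcp_pos: [0.4904, 0.2977, 0.2313]
tool_rot: [-0.0, 0.679, 0.734, -0.0]
wrist_force: [0.3, 1.6, -0.7]
gripper_width: 0.0215
grip_force: 0.0
(array([  77. ,  -75.6, -111.3]), np.float64(-0.096)) (array([  77. ,  -75.6, -159.3]), np.float64(-0.096))
```

```bash
python3 -m creep '[[[0,0,0,0,0.25],[0,0,0,0,0.25]]]'
python3 -c "
from h import *
print(plan((16,125),-91.9,40,120),plan((16,125),-91.9,40,72))"
```

```text
t: 1.15
tcp_pos: [0.4896, 0.2989, 0.2309]
tool_rot: [-0.0, 0.677, 0.736, -0.0]
wrist_force: [-1.4, -0.3, -0.0]
gripper_width: 0.0214
grip_force: 0.0
(array([  77.8,  -76.9, -110.9]), np.float64(-0.101)) (array([  77.8,  -76.9, -158.9]), np.float64(-0.101))
```

```bash
python3 -m creep '[[[20,-19,0,-0.03,0.25],[40,-38,-20,-0.06,0.25],[60,-58,-50,-0.1,0.25],[78,-77,-80,-0.1,0.25],[78,-77,-110,-0.1,0.25],[78,-77,-135,-0.1,0.25],[78,-77,-146,-0.1,0.25],[78,-77,-146,-0.1,0.25]]]'
python3 -c "
from h import *
print(plan((16,125),-91.9,40,72)); c=snap('scene','s2'); im=c['image'][100:280,240:440]
cv2.imwrite('pics/s2c.png',cv2.resize(im,None,fx=3.3,fy=3.3,interpolation=2)[:,:,::-1])"
```

```text
t: 1.82
tcp_pos: [0.5656, 0.2232, 0.0829]
tool_rot: [-0.001, 0.712, 0.702, -0.002]
wrist_force: [-0.1, -0.3, 1.7]
gripper_width: 0.0215
grip_force: 0.0
(array([  1.8,  -1.2, -10.9]), np.float64(-0.004))
```

View pics/s2c.png

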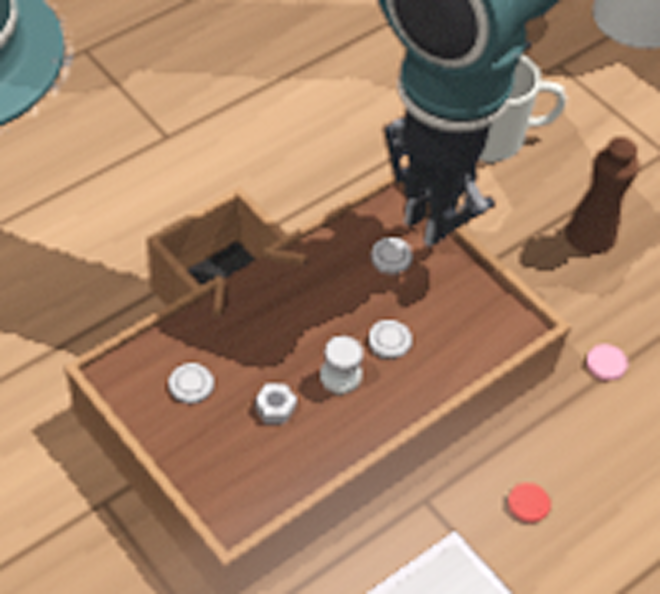

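The fingers straddle the line behind token A, with the tips at crop (410–440, 235) and the token at (390,255), clear of the wall and the mill. Next I lower the tool, checking contact force before each step.

```bash
python3 -m creep '[[[1,-1,-5,0,0.25],[1,-1,-10,0,0.25],[1,-1,-10,0,0.25]]]'
python3 -c "
from h import *
print(plan((16,125),-91.9,40,72),r.read_state()['wrist_force'],plan((12,2),-91.9,27,72))"
```

```text
t: 2.12
tcp_pos: [0.5685, 0.2218, 0.0755]
tool_rot: [0.0, 0.713, 0.702, 0.0]
wrist_force: [-0.1, -0.0, 0.0]
gripper_width: 0.0212
grip_force: 0.0
(array([-1.1,  0.2, -3.5]), np.float64(-0.002)) [-0.0509578  -0.01170082  0.01862323] (array([  -3.5, -135.8,   -3.5]), np.float64(-0.002))
```

```bash
python3 -m creep '[[[0,0,-2,0,0.25],[0,-6,-2,0,0.25],[0,-13,-2,0,0.25],[0,-20,-2,0,0.25],[-1,-27,-2,0,0.25],[-1,-34,-2,0,0.25],[-1,-41,-2,0,0.25],[-1,-48,-2,0,0.25],[-2,-52,-2,0,0.25],[-2,-54,-2,0,0.25]]]'
python3 - <<'E'
from h import *
c=snap('scene','s3'); im=c['image']
hsv=cv2.cvtColor(im,cv2.COLOR_RGB2HSV)
m=((hsv[...,1]<70)&(hsv[...,2]>90)).astype(np.uint8)
n,l,st,ce=cv2.connectedComponentsWithStats(m)
for i in range(1,n):
    if st[i,4]>15 and 255<ce[i,0]<415 and 150<ce[i,1]<270: print(st[i],T(ray(c,ce[i],.077)))
print(T(r.read_state()['tcp_pos']),plan((12,2),-91.9,27,73))
E
```

```text
t: 2.95
tcp_pos: [0.5664, 0.1665, 0.0733]
tool_rot: [0.0, 0.713, 0.701, -0.0]
wrist_force: [1.1, 1.7, -0.5]
gripper_width: 0.0211
grip_force: 0.3
[366 166   9   9  41] [ 17.4 171.7]
[342 177  15  13 136] [16.8 84.7]
[352 197  13  12 129] [89.6 59.2]
[337 202  13  18 190] [85.3  6.1]
[291 210  14  12 136] [  19.6 -113.7]
[317 216  13  13 129] [ 81.  -66.8]
[ 15.5 109.5] (array([ -1.4, -80.6,  -0.3]), np.float64(-0.001))
```

```bash
python3 -m creep '[[[0,-6,0,0,0.25],[0,-14,0,0,0.25],[0,-22,0,0,0.25],[-1,-30,0,0,0.25],[-1,-39,0,0,0.25],[-1,-48,0,0,0.25],[-1,-57,0,0,0.25],[-1,-65,0,0,0.25],[-1,-73,0,0,0.25],[-1,-79,0,0,0.25]]]'
python3 -m creep '[[[0,-2,0,0,0.25],[0,-3,0,0,0.25],[0,5,0,0,0.25],[0,20,0,0,0.25],[0,30,30,0,0.25],[0,30,60,0,0.25]]]'
cat >> h.py <<'E'
def look(name):
    c=snap('scene',name); hsv=cv2.cvtColor(c['image'],cv2.COLOR_RGB2HSV)
    m=((hsv[...,1]<70)&(hsv[...,2]>90)).astype(np.uint8)
    n,l,st,ce=cv2.connectedComponentsWithStats(m)
    for i in range(1,n):
        if st[i,4]>15 and 255<ce[i,0]<415 and 150<ce[i,1]<270: print(st[i],T(ray(c,ce[i],.077)))
    s=r.read_state(); print('tcp',T(s['tcp_pos']),s['tcp_pos'][2].round(4))
E
python3 -c "
from h import *
look('s4'); print(plan((14,2),180,40,110))"
```

```text
t: 3.83
tcp_pos: [0.5655, 0.0872, 0.0733]
tool_rot: [0.0, 0.713, 0.701, -0.0]
wrist_force: [0.7, 0.3, 0.2]
gripper_width: 0.0216
grip_force: 0.1
t: 4.33
tcp_pos: [0.5642, 0.1218, 0.1327]
tool_rot: [-0.001, 0.711, 0.703, -0.001]
wrist_force: [0.6, 0.9, 1.0]
gripper_width: 0.0212
grip_force: 0.0
[356 159   9  11  51] [-20.5 160.6]
[344 172   3   8  17] [-11.1  94. ]
[321 190  13  12 126] [13.8  0.4]
[352 197  13  12 131] [89.5 59.1]
[337 202  13  18 190] [85.3  6.1]
[291 210  14  12 136] [  19.6 -113.7]
[317 216  13  13 129] [ 81.1 -66.7]
tcp [15.7 64. ] 0.1393
(array([ 39.2, -61.4, -29.3]), np.float64(-1.542))
```

```bash
python3 -c "
from h import *
print(r.read_state()['q'].round(2))"; python3 -m creep '[[[5,0,10,0.12,0.25],[10,-6,20,0.24,0.25],[15,-12,20,0.36,0.25],[20,-20,20,0.48,0.25],[25,-30,20,0.6,0.25],[30,-40,20,0.72,0.25],[35,-50,20,0.84,0.25],[39,-60,20,0.96,0.25],[39,-62,20,1.08,0.25],[39,-62,20,1.2,0.25]]]'
python3 -m creep '[[[0,0,0,0.12,0.25],[0,0,0,0.24,0.25],[0,0,0,0.36,0.25],[0,0,0,0.4,0.25],[0,0,0,0.4,0.25]]]'
python3 -c "
from h import *
look('s5'); print(plan((13.8,0.4),180,40,73),r.read_state()['q'].round(2))"
```

```text
[-0.57  0.46  0.4   1.83 -0.23  0.89 -0.09]
t: 5.22
tcp_pos: [0.6047, 0.0563, 0.1531]
tool_rot: [0.0, 0.19, 0.982, -0.0]
wrist_force: [0.6, -0.3, 0.2]
gripper_width: 0.0213
grip_force: 0.0
t: 5.63
tcp_pos: [0.6045, 0.0573, 0.1532]
tool_rot: [0.0, -0.008, 1.0, 0.0]
wrist_force: [1.1, 0.7, -0.2]
gripper_width: 0.0213
grip_force: 0.0
[322 142  39  17 151] [-94.5 146.2]
[319 170   9  10  34] [-56.1  41.2]
[321 186  16  16 136] [13.5  3.3]
[352 197  13  12 130] [89.5 59.2]
[337 202  13  18 189] [85.5  6.1]
[291 210  14  13 136] [  20.  -114.3]
[317 216  13  13 129] [ 81.  -66.8]
tcp [51.9 -0.4] 0.1532
(array([  1.9,   0.9, -80.2]), np.float64(0.003)) [-0.19  0.47  0.06  1.73 -0.03  0.94  1.47]
```

```bash
python3 -m creep '[[[0,1,-25,0,0.25],[0,1,-50,0,0.25],[0,1,-70,0,0.25],[0,1,-79,0,0.25],[0,1,-80,0,0.25],[0,1,-80,0,0.25]]]'
python3 -m creep '[[[-6,0,0,0,0.25],[-13,0,0,0,0.25],[-20,0,0,0,0.25],[-27,0,0,0,0.25],[-34,0,0,0,0.25],[-41,0,0,0,0.25],[-48,0,0,0,0.25],[-53,0,0,0,0.25],[-55,0,0,0,0.25],[-55,0,0,0,0.25]]]'
python3 -c "
from h import *
look('s6')"
```

```text
t: 6.18
tcp_pos: [0.6046, 0.0577, 0.0735]
tool_rot: [-0.0, -0.006, 1.0, -0.0]
wrist_force: [0.1, 0.9, 0.4]
gripper_width: 0.0212
grip_force: 0.0
t: 7.02
tcp_pos: [0.5491, 0.0574, 0.0733]
tool_rot: [-0.0, -0.007, 1.0, -0.0]
wrist_force: [-0.2, 0.2, 1.5]
gripper_width: 0.0211
grip_force: 0.0
[309 149  35  16 128] [-97.2  87.5]
[307 176   8   9  22] [-64.   -4.1]
[352 197  13  12 131] [89.5 59.1]
[337 202  13  18 189] [85.2  6.1]
[291 210  14  12 135] [  19.6 -113.9]
[317 216  13  13 128] [ 80.9 -66.6]
tcp [-3.2  0.7] 0.0733
```

Token 1 should now be at about (-29, 0). I push on until its centre is past the edge.

```bash
python3 -m creep '[[[-6,-1,0,0,0.25],[-12,-1,0,0,0.25],[-18,-1,0,0,0.25],[-24,-1,0,0,0.25],[-29,-1,0,0,0.25],[-33,-1,0,0,0.25],[-33,-1,0,0,0.25],[-33,-1,0,0,0.25]]]'
python3 -m creep '[[[5,0,0,0,0.25],[15,0,0,0,0.25],[22,0,20,0,0.25],[30,0,55,0,0.25],[60,15,90,0,0.25],[85,30,110,0,0.25],[110,40,110,0,0.25],[125,50,110,0,0.25],[140,60,110,0,0.25],[140,60,110,0,0.25]]]'
python3 -c "
from h import *
look('s7'); c=np.load('pics/s7.npz');im=c['image'][120:260,250:430]
cv2.imwrite('pics/s7c.png',cv2.resize(im,None,fx=4,fy=4,interpolation=2)[:,:,::-1]); print(plan((89.5,59.5),214,42,120))"
```

```text
t: 7.73
tcp_pos: [0.5164, 0.0564, 0.0733]
tool_rot: [0.0, -0.007, 1.0, -0.0]
wrist_force: [0.6, -0.1, -0.0]
gripper_width: 0.0213
grip_force: 0.0
t: 8.57
tcp_pos: [0.659, 0.1186, 0.1827]
tool_rot: [0.0, -0.007, 1.0, 0.0]
wrist_force: [-0.0, 1.1, 0.3]
gripper_width: 0.0214
grip_force: 0.0
[352 166   9   9  36] [ -8.3 136.7]
[364 183   4   7  16] [ 57.2 118.9]
[352 197  13  12 130] [89.4 59.2]
[337 202  13  18 185] [85.6  5.7]
[291 210  14  13 136] [  20.3 -114.5]
[317 216  13  13 113] [ 81.6 -67.4]
tcp [106.1  59. ] 0.1826
(array([ 17.8,  24.3, -62.6]), np.float64(0.594))
```

View pics/s7c.png

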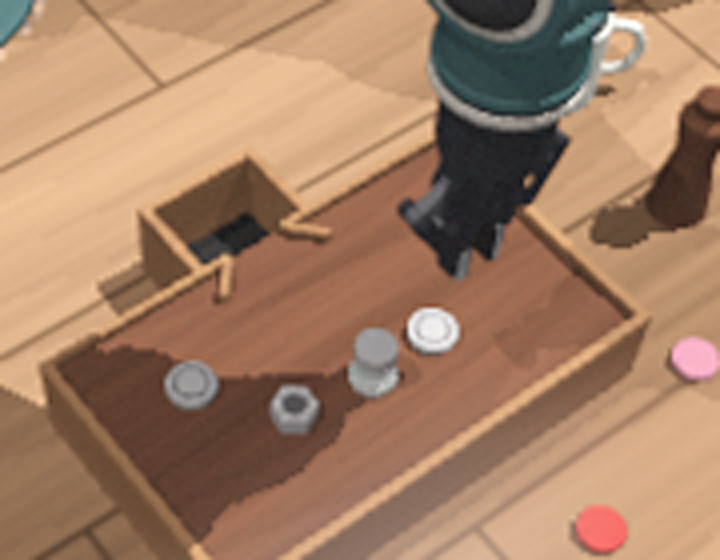

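Token 1 has left the deck through the gate at crop (260,240). B is at (432,330) and the jar at (375,362), both undisturbed. B is next: get behind it, pushing at 214°.

```bash
python3 -m creep '[[[6,8,0,0.12,0.25],[12,16,-15,0.24,0.25],[18,24,-30,0.36,0.25],[18,24,-40,0.48,0.25],[18,24,-60,0.59,0.25],[18,24,-80,0.59,0.25],[18,24,-98,0.59,0.25],[18,24,-108,0.59,0.25],[18,24,-109,0.59,0.25],[18,24,-109,0.59,0.25]]]'
python3 -c "
from h import *
look('s8'); 
for t in [(89.5,59.5,42),(10,5,27),(0,0,27)]: print(plan(t[:2],214,t[2],73))"
```

```text
t: 9.45
tcp_pos: [0.6745, 0.1401, 0.0743]
tool_rot: [-0.0, -0.297, 0.955, -0.0]
wrist_force: [-0.5, 0.1, 0.2]
gripper_width: 0.0215
grip_force: 0.0
[362 160  38  22 129] [ 48.  181.6]
[352 197  13  12 130] [89.7 59. ]
[368 196   8  11  47] [111.3  93.9]
[337 202  13  18 190] [85.5  5.6]
[291 210  14  13 137] [  19.9 -114.3]
[317 216  13  13 112] [ 81.8 -67.5]
tcp [123.6  81.7] 0.0751
(array([ 0.7,  1.3, -2.1]), np.float64(0.006))
(array([-90.2, -62.9,  -2.1]), np.float64(0.006))
(array([-100.2,  -68.1,   -2.1]), np.float64(0.006))
```

```bash
python3 -m creep '[[[-3,-2,-2,0,0.25],[-8,-5,-2,0,0.25],[-14,-9,-2,0,0.25],[-20,-13,-2,0,0.25],[-27,-18,-2,0,0.25],[-34,-23,-2,0,0.25],[-41,-28,-2,0,0.25],[-48,-33,-2,0,0.25],[-55,-38,-2,0,0.25],[-62,-43,-2,0,0.25]]]'
python3 -m creep '[[[-7,-5,0,0,0.25],[-14,-10,0,0,0.25],[-20,-14,0,0,0.25],[-25,-18,0,0,0.25],[-28,-20,0,0,0.25],[-28,-20,0,0,0.25]]]'
python3 -m creep '[[[4,3,0,0,0.25],[12,8,0,0,0.25],[16,10,25,0,0.25],[16,10,60,-0.1,0.25],[16,5,80,-0.22,0.25],[16,0,80,-0.34,0.25],[16,-5,80,-0.46,0.25],[16,-10,80,-0.58,0.25],[16,-14,80,-0.6,0.25],[16,-14,80,-0.6,0.25]]]'
python3 -c "
from h import *
look('s9'); 
print(plan((10,4),180,40,73))"
```

```text
t: 10.33
tcp_pos: [0.6118, 0.0969, 0.0724]
tool_rot: [0.0, -0.297, 0.955, -0.0]
wrist_force: [2.1, 1.0, 1.4]
gripper_width: 0.0211
grip_force: 0.5
t: 10.83
tcp_pos: [0.5839, 0.0768, 0.0723]
tool_rot: [-0.0, -0.297, 0.955, -0.0]
wrist_force: [0.6, 0.6, 1.0]
gripper_width: 0.0213
grip_force: 0.0
t: 11.67
tcp_pos: [0.601, 0.0632, 0.1522]
tool_rot: [0.0, -0.002, 1.0, -0.0]
wrist_force: [0.7, 0.3, -0.4]
gripper_width: 0.0214
grip_force: 0.0
[323 140  39  17 135] [-101.7  148.9]
[320 169   9   9  30] [-60.5  47.9]
[321 185  16  16 138] [10.8  6.2]
[337 202  13  18 190] [85.3  6.1]
[291 210  14  13 140] [  19.9 -114.2]
[317 216  13  13 128] [ 80.9 -66.6]
tcp [48.4  6.1] 0.1521
(array([  1.7,  -2.1, -79.1]), np.float64(0.008))
```

```bash
python3 -m creep '[[[2,-2,-25,0,0.25],[2,-2,-50,0,0.25],[2,-2,-70,0,0.25],[2,-2,-78,0,0.25],[2,-2,-79,0,0.25],[2,-2,-79,0,0.25]]]'
python3 -m creep '[[[-6,0,0,0,0.25],[-13,-1,0,0,0.25],[-20,-2,0,0,0.25],[-27,-2,0,0,0.25],[-34,-3,0,0,0.25],[-41,-3,0,0,0.25],[-48,-4,0,0,0.25],[-53,-4,0,0,0.25],[-55,-4,0,0,0.25],[-55,-4,0,0,0.25]]]'
python3 -c "
from h import *
look('s10');print(plan((-64,0),180,27,73))"
```

```text
t: 12.22
tcp_pos: [0.6027, 0.0617, 0.0735]
tool_rot: [-0.0, -0.002, 1.0, 0.0]
wrist_force: [-0.2, -0.3, 0.3]
gripper_width: 0.0211
grip_force: 0.0
t: 13.05
tcp_pos: [0.547, 0.0574, 0.0733]
tool_rot: [-0.0, -0.002, 1.0, -0.0]
wrist_force: [-0.9, -0.4, -1.0]
gripper_width: 0.0215
grip_force: 0.0
[308 146  36  19 131] [-99.4  89.7]
[305 176   9   8  22] [-66.7  -5.1]
[337 202  13  18 190] [85.3  6.1]
[291 210  14  12 134] [  19.8 -113.9]
[317 216  13  13 129] [ 81.  -66.8]
tcp [-5.2  0.7] 0.0733
(array([-31.7,  -1.2,  -0.3]), np.float64(0.012))
```

```bash
python3 -m creep '[[[-6,-1,0,0,0.25],[-12,-1,0,0,0.25],[-18,-1,0,0,0.25],[-24,-1,0,0,0.25],[-29,-1,0,0,0.25],[-32,-1,0,0,0.25],[-32,-1,0,0,0.25],[-32,-1,0,0,0.25]]]'
python3 -m creep '[[[5,0,0,0,0.25],[15,0,0,0,0.25],[22,0,20,0,0.25],[30,0,55,0,0.25],[40,0,90,0,0.25],[50,-20,110,-0.12,0.25],[58,-50,110,-0.24,0.25],[58,-85,110,-0.36,0.25],[58,-120,110,-0.48,0.25],[58,-153,110,-0.6,0.25]]]'
python3 -c "
from h import *
look('s11');print(plan((20,-114),94,41,73),r.read_state()['q'].round(2)[-1])
c=np.load('pics/s11.npz');im=c['image'][120:260,250:430]
cv2.imwrite('pics/s11c.png',cv2.resize(im,None,fx=4,fy=4,interpolation=2)[:,:,::-1])"
```

```text
t: 13.77
tcp_pos: [0.5154, 0.0564, 0.0733]
tool_rot: [0.0, -0.002, 1.0, -0.0]
wrist_force: [-0.2, -0.1, 0.1]
gripper_width: 0.0214
grip_force: 0.0
t: 14.6
tcp_pos: [0.5742, -0.0988, 0.1835]
tool_rot: [0.0, 0.297, 0.955, -0.0]
wrist_force: [-0.4, -0.6, -0.5]
gripper_width: 0.0217
grip_force: 0.0
[262 154  42  17 183] [-167.6  -38.9]
[300 174  11   7  50] [-83.5 -11.4]
[337 202  13  18 189] [85.2  6.1]
[291 210  14  12 138] [  19.4 -113.6]
[317 216  13  13 128] [ 80.9 -66.6]
tcp [  18.4 -163.2] 0.1836
(array([   4.4,    8.4, -110.6]), np.float64(-0.866)) 1.17
```

View pics/s11c.png

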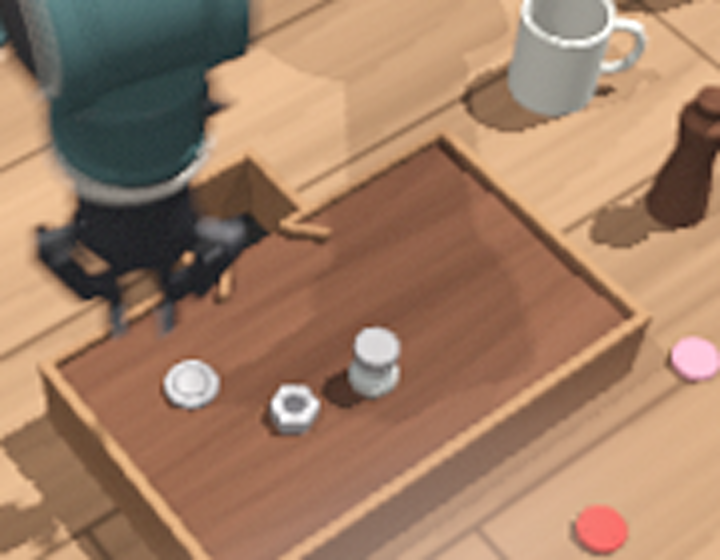

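B has gone through the gate as well, leaving only C at crop (190,383). The nut and jar are in place.

```bash
python3 -m creep '[[[4,8,0,-0.12,0.25],[4,8,0,-0.24,0.25],[4,8,0,-0.36,0.25],[4,8,0,-0.48,0.25],[4,8,-20,-0.6,0.25],[4,8,-45,-0.72,0.25],[4,8,-70,-0.84,0.25],[4,8,-90,-0.87,0.25],[4,8,-100,-0.87,0.25],[4,8,-100,-0.87,0.25]]]'
python3 -c "
from h import *
look('s12');print(plan((20,-114),94,41,73),plan((12,-1),94,27,73))"
```

```text
t: 15.48
tcp_pos: [0.577, -0.0885, 0.0813]
tool_rot: [-0.001, 0.669, 0.744, -0.001]
wrist_force: [0.1, -0.4, -0.3]
gripper_width: 0.0212
grip_force: 0.0
[256 134  12  41 105] [-243.4  -63.3]
[268 180  39  18 131] [-71.8 -88.3]
[337 202  13  18 188] [85.3  6.1]
[296 208  11  11  57] [  20.2 -101.2]
[317 216  13  13 122] [ 80.7 -65.8]
tcp [  22.8 -145.9] 0.0829
(array([ 0.2, -9. , -9.9]), np.float64(-0.021)) (array([-10.8, 117.8,  -9.9]), np.float64(-0.021))
```

```bash
python3 -m creep '[[[0,-5,0,-0.02,0.25],[0,-9,0,-0.02,0.25],[0,-9,-5,-0.02,0.25],[0,-9,-9,-0.02,0.25],[0,-9,-9,-0.02,0.25]]]'
python3 -c "
from h import *
print(plan((20,-114),94,41,73),plan((12,-1),94,27,73),r.read_state()['wrist_force'])"
```

```text
t: 15.95
tcp_pos: [0.5772, -0.0975, 0.0737]
tool_rot: [-0.0, 0.677, 0.736, -0.0]
wrist_force: [0.3, 0.6, 0.2]
gripper_width: 0.0217
grip_force: 0.0
(array([ 0.6, -0.2, -0.7]), np.float64(0.001)) (array([-10.3, 126.6,  -0.7]), np.float64(0.001)) [0.25841242 0.55444977 0.15229541]
```

```bash
python3 -m creep '[[[0,6,-1,0,0.25],[-1,12,-1,0,0.25],[-2,19,-1,0,0.25],[-2,26,-1,0,0.25],[-3,33,-1,0,0.25],[-3,40,-1,0,0.25],[-4,48,-1,0,0.25],[-5,56,-1,0,0.25],[-5,64,-1,0,0.25],[-6,72,-1,0,0.25]]]'
python3 -m creep '[[[-1,8,0,0,0.25],[-1,16,0,0,0.25],[-2,24,0,0,0.25],[-2,32,0,0,0.25],[-3,40,0,0,0.25],[-4,47,0,0,0.25],[-4,52,0,0,0.25],[-4,55,0,0,0.25],[-4,55,0,0,0.25]]]'
python3 -m creep '[[[0,-6,0,0,0.25],[1,-18,0,0,0.25],[1,-25,25,0.1,0.25],[1,-25,60,0.22,0.25],[10,-20,80,0.34,0.25],[20,-10,80,0.46,0.25],[30,0,80,0.58,0.25],[38,10,80,0.7,0.25],[38,20,80,0.82,0.25],[38,26,80,0.94,0.25]]]'
python3 -c "
from h import *
look('s13');print(plan((12,-1),180,40,73))"
```

```text
t: 16.78
tcp_pos: [0.5715, -0.0247, 0.0733]
tool_rot: [0.0, 0.677, 0.736, -0.0]
wrist_force: [-0.4, -0.1, -1.0]
gripper_width: 0.0213
grip_force: 0.1
t: 17.53
tcp_pos: [0.5675, 0.0301, 0.0732]
tool_rot: [-0.0, 0.677, 0.736, 0.0]
wrist_force: [0.5, -0.6, 0.5]
gripper_width: 0.0214
grip_force: 0.0
t: 18.37
tcp_pos: [0.6059, 0.0545, 0.1531]
tool_rot: [0.0, 0.268, 0.964, -0.0]
wrist_force: [0.2, 0.4, -0.3]
gripper_width: 0.0217
grip_force: 0.0
[321 143  39  16 136] [-95.4 138.5]
[354 164   8   5  28] [-18.2 152.8]
[320 185  14  17 144] [12.6  1.2]
[337 202  13  18 189] [85.2  6.1]
[317 216  13  13 129] [ 80.8 -66.7]
tcp [53.  -2.1] 0.1531
(array([ -1. ,   1.1, -80.1]), np.float64(0.547))
```

```bash
python3 -m creep '[[[0,1,0,0.12,0.25],[0,1,0,0.24,0.25],[0,1,0,0.36,0.25],[0,1,-20,0.48,0.25],[0,1,-45,0.55,0.25],[0,1,-65,0.55,0.25],[0,1,-78,0.55,0.25],[0,1,-80,0.55,0.25],[0,1,-80,0.55,0.25]]]'
python3 -m creep '[[[-6,0,0,0,0.25],[-13,0,0,0,0.25],[-20,0,0,0,0.25],[-27,0,0,0,0.25],[-34,0,0,0,0.25],[-41,0,0,0,0.25],[-48,0,0,0,0.25],[-53,0,0,0,0.25],[-55,0,0,0,0.25],[-55,0,0,0,0.25]]]'
python3 -c "
from h import *
look('s14');print(plan((-64,0),180,27,73))"
```

```text
t: 19.17
tcp_pos: [0.6054, 0.0554, 0.073]
tool_rot: [-0.0, -0.0, 1.0, -0.0]
wrist_force: [0.8, -0.5, 0.3]
gripper_width: 0.0212
grip_force: 0.0
t: 20.0
tcp_pos: [0.5501, 0.0564, 0.0733]
tool_rot: [-0.0, -0.002, 1.0, -0.0]
wrist_force: [0.3, -0.3, 0.2]
gripper_width: 0.021
grip_force: 0.0
[309 150  35  16 123] [-96.2  85.5]
[306 176   8   8  25] [-63.3  -4.6]
[337 202  13  18 190] [85.3  6.1]
[317 216  13  13 128] [ 80.9 -66.6]
tcp [-2.2 -0.4] 0.0733
(array([-34.8,  -0.1,  -0.3]), np.float64(0.012))
```

```bash
python3 -m creep '[[[-6,0,0,0,0.25],[-12,0,0,0,0.25],[-18,0,0,0,0.25],[-24,0,0,0,0.25],[-30,0,0,0,0.25],[-34,0,0,0,0.25],[-34,0,0,0,0.25],[-34,0,0,0,0.25]]]'
python3 -m creep '[[[5,0,0,0,0.25],[15,0,0,0,0.25],[22,0,20,0,0.25],[30,0,55,0,0.25],[40,20,90,0,0.25],[45,50,120,0,0.25],[45,85,140,0,0.25],[45,120,150,0,0.25],[45,150,150,0,0.25],[45,150,150,0,0.25]]]'
python3 -c "
from h import *
look('s15');c=snap('side','d15'); w=snap('wrist','w15')
a=np.load('pics/s15.npz')['image'][120:260,250:390]
p=proj(c,np.r_[W((-91,0)),.03]).round().astype(int);print(p)
b=c['image'][max(0,p[1]-70):p[1]+70,p[0]-70:p[0]+70]
im=np.hstack([cv2.resize(x,(390,390),interpolation=2) for x in (a,b)])
cv2.imwrite('pics/fin.png',im[:,:,::-1])"
```

```text
t: 20.72
tcp_pos: [0.5164, 0.0564, 0.0734]
tool_rot: [0.0, -0.002, 1.0, -0.0]
wrist_force: [-0.1, -0.1, -0.3]
gripper_width: 0.0216
grip_force: 0.0
t: 21.55
tcp_pos: [0.5614, 0.2136, 0.224]
tool_rot: [0.001, -0.005, 1.0, 0.002]
wrist_force: [-0.3, 0.4, -0.4]
gripper_width: 0.021
grip_force: 0.0
[302 179  11   7  50] [-63.9 -18.3]
[337 202  13  18 189] [85.2  6.1]
[317 216  13  13 129] [ 81.  -66.8]
tcp [ 11.4 153.2] 0.2234
[340 241]
```

View pics/fin.png

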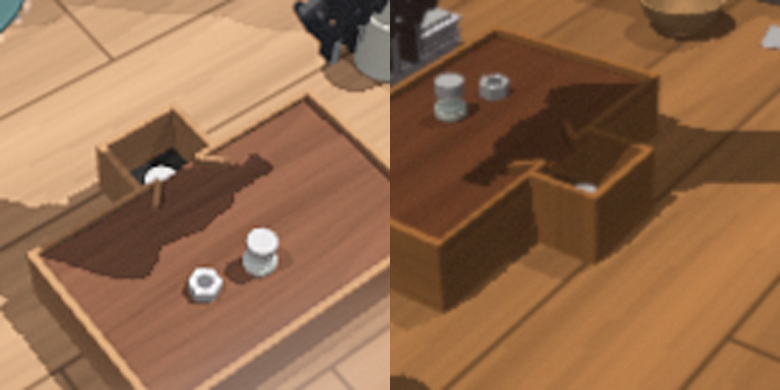

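The deck holds only the nut and jar, and a token shows in the slot: scene crop (160,177), side crop (585,187). I check its height across the two views before handing in.

```bash
python3 - <<'E'
from h import *
for n,box in (('s15',(295,165,325,195)),('d15',(325,225,360,255))):
    c=dict(np.load('pics/%s.npz'%n)); x,y,X,Y=box
    hsv=cv2.cvtColor(c['image'],cv2.COLOR_RGB2HSV)[y:Y,x:X]
    m=((hsv[...,1]<75)&(hsv[...,2]>90)).astype(np.uint8)
    k,l,st,ce=cv2.connectedComponentsWithStats(m)
    for i in range(1,k):
        if st[i,4]>8:
            u=ce[i]+[x,y]; print(n,st[i],u.round(1),[(z,T(ray(c,u,z)).tolist()) for z in (.01,.02,.03,.04,.055)])
E
```

```text
s15 [ 7 14 11  7 50] [306.6 182. ] [(0.01, [-105.0, 12.4]), (0.02, [-98.9, 7.8]), (0.03, [-92.7, 3.2]), (0.04, [-86.6, -1.4]), (0.055, [-77.4, -8.3])]
d15 [12 12  7  3 16] [340.4 237.8] [(0.01, [-65.6, -38.9]), (0.02, [-73.9, -26.5]), (0.03, [-82.1, -14.1]), (0.04, [-90.4, -1.7]), (0.055, [-102.8, 16.9])]
```

```bash
python3 -m creep '[[[0,0,0,0,0.25],[0,0,0,0,0.25],[0,0,0,0,0.25],[0,0,0,0,0.25],[0,0,0,0,0.25],[0,0,0,0,0.25]]]'; python3 -c "
from h import *
look('s16'); print(r.finish_job())"
```

```text
t: 22.2
tcp_pos: [0.5615, 0.2062, 0.2233]
tool_rot: [0.0, -0.001, 1.0, -0.0]
wrist_force: [-0.1, -0.5, 0.1]
gripper_width: 0.0213
grip_force: 0.0
[302 179  11   7  50] [-63.9 -18.3]
[337 202  13  18 189] [85.2  6.1]
[317 216  13  13 128] [ 80.9 -66.6]
tcp [ 11.2 149.3] 0.2233
the job is handed in; nothing more can be done
None
```

I pushed all three tokens through the gate one at a time and handed the job in at about 22 s; no verdict came back, and the last images show one token at rest in the slot (the other two can't be seen there), none left on the deck, the nut and jar where they stood, and the hand clear.

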